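# Clear the stray lamp barrel and shut the parts chute's gate

## Task

A finned lamp barrel has come to lie on the open gate of the parts chute and keeps it from closing. Put that barrel in the open grey tray, then push the gate shut by its upright tab until the spring catch drops in behind it. Push firmly but do not ram the gate against its end stop, and leave the other things on the bench where they are.

Things in the scene. Friction and masses are not known exactly. Their poses are not given: they have to be found in the camera images.
- chute: Sheet-aluminium parts chute fixed on the bench, 300 mm high; origin on the bench under its throat. The gate opens to its +y and closes to -y. Two steel rails (tops 60 mm high, outer sides at x = +-62 mm) run from y = -80 to +190 mm. The throat's front face is at y = +50 mm, 70 to 150 mm high. The catch carrier stands at x = +60 to +104 mm, up to 165 mm high at y = +30 to +85 mm.
- hopper_lip (a point): Middle of the upper edge of the hopper's overhanging front wall, 300 mm high, at the chute's y = +150 mm. The wall (120 mm wide) slopes from here down and inwards to y = +50 mm at 150 mm height. A tool held upright at the gate hits it: lean the tool's body back towards the chute's +y by 35 to 45 degrees.
- gate (a joint): How far the gate (6 mm steel sheet, 96 mm wide, top face 66 mm above the bench) is out, in m; 0.077 to 0.095 at the start. Friction about 8 N; it stays where left; a wedge adds about 5 N near the end. The catch drops somewhere between 0.005 and 0.020 (its setting varies, not reported), a rigid stop follows 3 mm later: push slowly until the force rises past 20 N. Over 80 N is ramming.
- gate_tab (a point): Centre of the outer (+y) face of the gate's upright push tab: steel plate 70 mm wide (x), 8 mm thick (y), top edge 95 mm above the bench, this point 78.5 mm above it. Axes as the chute's. It moves with the gate. Outside this face there are only the two rails, 60 mm high.
- catch (a joint): Lift of the spring catch (brass block in the carrier at the chute's +x side, black button on top), in m. It rides at 0.005 on the gate's side bar while the gate is open, is lifted to 0.013 by the wedge, and drops to 0 once it has fallen in behind the gate. It works by itself.
- barrel_mid (a point): Centre of the stray lamp barrel lying on the gate between tab and throat, 22 mm above the sheet. Black finned cylinder, 38 mm across, 70 mm long along its level y axis, with square end flanges 44 x 44 x 6 mm on whose flats it lies; about 180 g. Grip across it (along its x axis) in the 58 mm between the flanges. Its y axis is within 0.15 rad of the chute's.
- tray: Open grey plastic tray fixed to the bench, 200 mm (x) by 160 mm (y), 45 mm high, walls and floor 4 to 5 mm; origin under its centre. Empty.
- flask: Bystander: blue steel drinking flask, 68 mm wide, 230 mm high, upright; origin at its foot.
- tape: Bystander: roll of blue tape lying flat, 96 mm wide, 50 mm high; origin at the centre of its underside.
- tin: Bystander: open steel tin, 70 mm wide, 70 mm high; origin at its foot.
- driver: Bystander: screwdriver lying along its x axis, about 200 mm long.
- spanner: Bystander: spanner lying along its x axis, about 180 mm long.
- spare: Bystander: a second, identical lamp barrel lying on the bench; origin at the centre of its underside.
There are look-alikes about, which are no part of the job. Leave any green look-alike of the part that bears barrel_mid alone. Leave any green look-alike of the part that bears catch alone.

How it is judged:
By the outcome, as a careful person would: the job done as asked, in the order asked, and still so for the second after the job is handed in, with the robot touching nothing.
It also fails if it takes over 64 s, if anything falls off the work surface, if the arm or the gripper's body presses on something with over 40 N, if the wrist force passes 120 N, or if a joint passes its speed limit or range.

## Robot

A 7-joint arm with a two-finger parallel gripper is mounted at the origin on the work surface. World frame = base frame: x ahead of the robot, y to its left, z up, the work surface at z = 0. Lengths are in m, angles in rad, forces in N, time in s.
With the tool pointing down it reaches from about 0.425 to 0.825 m from the base axis. Payload 3.6 kg.
Tool frame: the origin (TCP) lies midway between the tips of the shut fingers; the grasp point (between the pads) lies 19 mm behind it; z points along the fingers, y is the line along which they close (so a half turn about z gives the same grasp; the last joint's range is limited). The gripper opens to 85 mm and grips with 20 to 120 N. Pads are 22 mm wide; open, the fingers measure 114 mm over their backs; the gripper's body (76 mm by 85 mm) begins 54 mm behind the grasp point. The pads swing forward as they close: fully open they stand 13 mm farther back than shut.
Start: joints at [-1.331, 0.615, -0.013, 1.423, 0.008, 1.103, -0.04], TCP at [0.171, 0.627, 0.231] pointing down, gripper open.
Joint ranges: [-3.12, 3.12], [-0.3, 2.06], [-1.34, 1.32], [0.26, 2.42], [-1.36, 4.5], [0.01, 1.98], [-2.84, 2.84]. Speed limits (rad/s): [2.79, 2.79, 3.14, 3.14, 3.14, 3.14, 3.14].

## Interface

Orientations are given as a rotation vector (axis times angle).
In Python, from cell import * gives the robot as it stands.
- The arm moves only by the tool apply_moves, never from a script. Its argument "motion" is a list of rows, each an object of numbers: "dx", "dy", "dz": the shift along the tool's x, y, z in m; "wx", "wy", "wz": the turn, a rotation vector about the tool's x, y, z in rad; "gripper": the opening in per cent of the stroke, from 0 (shut) to 100 (fully open). A call has 1 to 5 rows; each row shifts and turns the commanded pose from where the row before left it, along the tool's axes as they then stand; what a row does not reach is not made up. A row lasts 1/10 s, in which the tool goes at most 50 mm and 8.59 degrees, less where a joint would pass 70% of its speed; a pose out of reach is approached as far as the arm can. A call is refused whole if a number of a shift passes 0.05 or a number of a turn 0.15, either way. A call with a gripper value outside its range is refused whole. The fingers move at their own pace and stop on an object; "newtons" is the grip in N (left out, the last holds). Time passes only in rows, so rows that do not move let the fingers close. It gives the time, the measured TCP pose, the force, the opening and the grip force at its end, in the units of the state.
- read_state(): the state, without advancing time (a new reading comes with each control period).
- capture(name): name is "scene" or "side" or "wrist"; returns a dict with "image" (400x640x3 uint8, red, green, blue), "fovy" (degrees; the focal length in pixels is half the picture's height over the tangent of half this angle, whatever the lens; pixels are square), "cx", "cy" (the principal point, pixels), "world_to_cam" (4x4, takes a point from world to camera coordinates); the wrist camera has in their place "mount" (4x4, takes a point from camera to tool coordinates, whose origin is the TCP and whose axes are the flange's). Camera axes: x right, y up, looking along -z (the intrinsics and any distortion apply to the point x, -y, -z); pixel columns grow to the right and rows downward; lengths in m; the calibration is good to about 2 mm. A picture is of the moment at which its call begins: read the wrist's pose just before it. There is no depth.
- close_job(): hands the job in; it is judged then, once.
The state is a dict: "t": time; "qpos": joint angles; "joint_velocities": joint speeds; "joint_torque": joint torques, N m; "tcp_pos": TCP position; "ee_rot": TCP orientation; "contact_force": force on the tool from outside, world axes, zero at the start; "wrist_torque": the same for the moment, N m; "finger_gap": finger opening in m; "grip_force": force on a finger pad.
Only numpy, scipy, OpenCV 4.12 (cv2) and the standard library are available. Lean on these libraries where they do the work, as an engineer would, in place of code of your own. Each camera call takes 0.05 s, during which the arm holds its last target. There are 200 camera calls.

## Working session

There is one attempt and no reset: what is moved stays moved. The work goes in short steps, Python scripts to look and compute and a tool call to move; the robot and the scene stay as the last step left them, time stands still between calls to the robot, and variables do not carry over. Pictures are saved under pics/ and viewed, at most 10 in all, crops included, and the job is handed in when it is done.

Besides the shell and the picture viewer there is one more tool, called after "Call:" by a JSON object that holds its "api" and its "payload", one argument or row to a line. apply_moves: Moves the arm, as the interface text tells. Its arguments: {"type":"object","properties":{"motion":{"type":"array"},"newtons":{"type":"number"}},"required":["motion"]}

```bash
mkdir -p pics; ls
cat > h.py <<'E'
from cell import *
import numpy as np, cv2
from scipy.spatial.transform import Rotation as R
def cam(n):
    s=read_state(); c=capture(n)
    if 'world_to_cam' in c: M=np.linalg.inv(np.array(c['world_to_cam']))
    else:
        T=np.eye(4); T[:3,:3]=R.from_rotvec(s['ee_rot']).as_matrix(); T[:3,3]=s['tcp_pos']; M=T@np.array(c['mount'])
    c['M']=M; c['f']=200/np.tan(np.radians(c['fovy'])/2); return c
def save(c,name): cv2.imwrite('pics/'+name,cv2.cvtColor(c['image'],cv2.COLOR_RGB2BGR))
def ray(c,u,v):
    d=np.array([(u-c['cx'])/c['f'],-(v-c['cy'])/c['f'],-1]); return c['M'][:3,3],c['M'][:3,:3]@d
def onz(c,u,v,z):
    o,d=ray(c,u,v); return o+d*(z-o[2])/d[2]
def proj(c,p):
    q=np.linalg.inv(c['M'])@np.append(p,1); return np.array([c['cx']+c['f']*q[0]/-q[2], c['cy']-c['f']*q[1]/-q[2]])
def two(c1,p1,c2,p2):
    o1,d1=ray(c1,*p1);o2,d2=ray(c2,*p2)
    t=np.linalg.lstsq(np.c_[d1,-d2],o2-o1,rcond=None)[0]
    a=o1+d1*t[0];b=o2+d2*t[1]; return (a+b)/2,np.linalg.norm(a-b)
E
python3 - <<'E'
from h import *
import pickle
D={}
for n in('scene','side','wrist'):
    c=cam(n); save(c,n+'0.png'); D[n]=c; print(n,c.keys(),c['f'],c['cx'],c['cy'],c['M'].round(3).tolist())
pickle.dump(D,open('d0.pkl','wb')); print(read_state())
im=np.vstack([D['scene']['image'],D['side']['image']])
E
```

```text
pics
scene dict_keys(['image', 'fovy', 'cx', 'cy', 'world_to_cam', 'M', 'f']) 420.32602036819895 314.4170795599006 202.68962718014723 [[0.714, -0.667, 0.216, 0.852], [0.701, 0.678, -0.223, -0.46], [0.003, 0.311, 0.951, 1.587], [0.0, 0.0, 0.0, 1.0]]
side dict_keys(['image', 'fovy', 'cx', 'cy', 'world_to_cam', 'M', 'f']) 456.5157107542534 315.82608719345995 198.52357272155612 [[-0.62, 0.668, -0.412, -0.006], [-0.784, -0.538, 0.309, 0.3], [-0.015, 0.514, 0.857, 1.354], [0.0, 0.0, 0.0, 1.0]]
wrist dict_keys(['image', 'fovy', 'cx', 'cy', 'mount', 'M', 'f']) 348.0884611350606 322.00710439096827 200.59883311993673 [[0.264, -0.917, -0.299, 0.094], [0.964, 0.25, 0.084, 0.647], [-0.003, -0.31, 0.951, 0.372], [0.0, 0.0, 0.0, 1.0]]
{'t': 0.15, 'qpos': array([-1.33051942,  0.61575508, -0.01263016,  1.42455127,  0.00807529,
        1.10340581, -0.04038224]), 'joint_velocities': array([-7.05741778e-04, -7.36478607e-04,  2.83128443e-05, -5.37998791e-03,
       -1.47970936e-04, -1.53257973e-04, -2.74747742e-04]), 'joint_torque': array([ 8.08465174e-04, -4.69658303e+01,  2.59587625e-01, -1.71253145e+01,
        9.99795244e-03,  7.04028833e-03,  2.37194371e-06]), 'tcp_pos': array([0.17117018, 0.62643775, 0.23035978]), 'ee_rot': array([-0.4176451 , -3.11341898,  0.00322114]), 'contact_force': array([-0.09450042,  0.13368   ,  0.40930269]), 'wrist_torque': array([-0.00339681, -0.0131498 , -0.0004117 ]), 'grip_force': 0.0, 'finger_gap': 0.08562909516160226}
```

View pics/scene0.png

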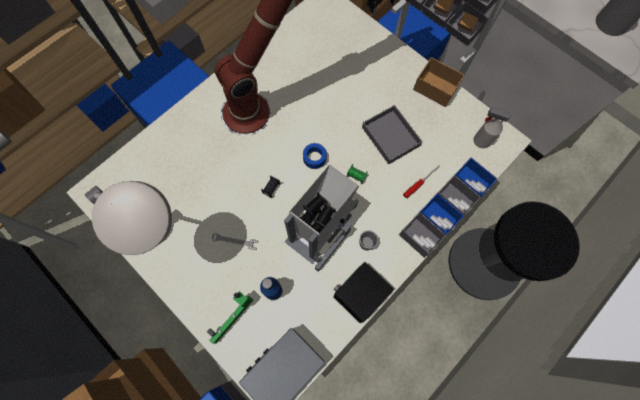

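View pics/side0.png

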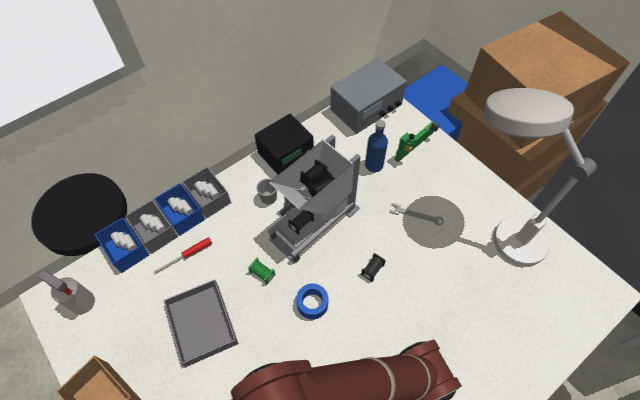

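Run:
```python
import pickle,cv2,numpy as np
D=pickle.load(open('d0.pkl','rb'))
a=D['scene']['image'][155:275,275:400]; b=D['side']['image'][130:270,235:380]
f=lambda i:cv2.resize(i,(400,int(400*i.shape[0]/i.shape[1])),interpolation=cv2.INTER_CUBIC)
a,b=f(a),f(b); h=max(len(a),len(b)); P=lambda i:np.pad(i,((0,h-len(i)),(0,0),(0,0)))
cv2.imwrite('pics/crop0.png',cv2.cvtColor(np.hstack([P(a),P(b)]),cv2.COLOR_RGB2BGR))
from h import *
for n in D: print(n, proj(D[n],[0,0,0]), D[n]['f'])
s=D['scene'];d=D['side']
print('tray',[onz(s,*p,.045)[:2].round(3) for p in[(392,107),(364,131),(389,162),(420,139)]])
print('tray',[onz(d,*p,.045)[:2].round(3) for p in[(166,300),(214,281),(237,345),(184,365)]])
```

```text
scene [246.49440001 112.03976808] 420.32602036819895
side [407.54487164 391.48750587] 456.5157107542534
wrist [-270.42328581  164.25936967] 348.0884611350606
tray [array([0.439, 0.429]), array([0.431, 0.264]), array([0.595, 0.233]), array([0.618, 0.397])]
tray [array([0.626, 0.392]), array([0.587, 0.249]), array([0.385, 0.299]), array([0.431, 0.443])]
```

View pics/crop0.png

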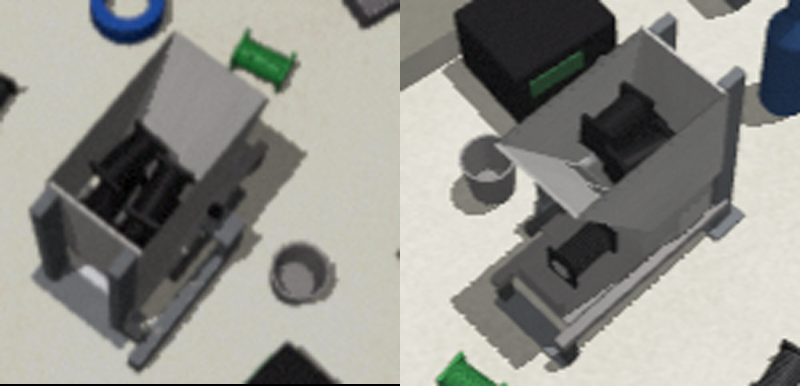

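Run:
```python
import pickle
from h import *
D=pickle.load(open('d0.pkl','rb')); s=D['scene'];d=D['side']
def box(c,m,t,z):
    n,l,st,ce=cv2.connectedComponentsWithStats(m.astype(np.uint8))
    for i in range(1,n):
        if st[i,4]>30: print(t,st[i].tolist(),ce[i].round(1),onz(c,*ce[i],z).round(3))
print('lip scene',[onz(s,*p,.3).round(3) for p in[(329.7,165.3),(358.8,185.6)]])
print('lip side',[onz(d,*p,.3).round(3) for p in[(270.5,182.6),(299.5,207.9)]])
print('two',two(s,(329.7,165.3),d,(299.5,207.9)),two(s,(358.8,185.6),d,(270.5,182.6)))
for c,t in((s,'scene'),(d,'side')):
    im=c['image'].astype(int); r,g,b=im[...,0],im[...,1],im[...,2]
    box(c,(g>r*1.6)&(g>b*1.4)&(g>40),t+' green',.022)
    box(c,(b>r*1.8)&(b>g*1.3)&(b>50),t+' blue',.03)
    m=((im.max(2)<125)).astype(np.uint8)
    cs,_=cv2.findContours(m,cv2.RETR_EXTERNAL,cv2.CHAIN_APPROX_NONE)
    for k in cs:
        if 150<cv2.contourArea(k)<6000:
            q=cv2.boxPoints(cv2.minAreaRect(k)); ctr=q.mean(0)
            W=[onz(c,*p,.045)[:2].round(3).tolist() for p in q] if cv2.contourArea(k)>1200 else ''
            print(t,'dark',cv2.contourArea(k),q.round(1).tolist(),onz(c,*ctr,.03).round(3),W)
```

```text
lip scene [array([ 0.505, -0.029,  0.3  ]), array([ 0.622, -0.014,  0.3  ])]
lip side [array([ 0.618, -0.014,  0.3  ]), array([ 0.504, -0.028,  0.3  ])]
two (array([ 0.50480377, -0.02825833,  0.29848574]), np.float64(0.0006768117145591047)) (array([ 0.62115711, -0.01402219,  0.29670267]), np.float64(0.0024223910337573167))
scene green [348, 166, 19, 16, 147] [356.3 173.7] [0.531 0.113 0.022]
scene green [210, 292, 42, 51, 398] [232.4 316.1] [ 0.588 -0.606  0.022]
scene blue [400, 4, 51, 55, 1588] [423.5  33.3] [0.287 0.82  0.03 ]
scene blue [378, 9, 23, 25, 302] [389.9  20.3] [0.132 0.768 0.03 ]
scene blue [112, 41, 97, 85, 4078] [158.8  82.6] [-0.357 -0.176  0.03 ]
scene blue [77, 84, 51, 47, 1152] [102.3 106.3] [-0.436 -0.416  0.03 ]
scene blue [303, 144, 24, 24, 348] [314.3 155.3] [0.357 0.049 0.03 ]
scene blue [456, 158, 41, 38, 637] [475.7 174.6] [0.875 0.441 0.03 ]
scene blue [421, 194, 43, 40, 711] [441.9 211. ] [0.875 0.228 0.03 ]
scene blue [261, 285, 18, 14, 137] [269.6 291.3] [ 0.621 -0.451  0.03 ]
scene blue [200, 391, 17, 9, 92] [208.4 396.2] [ 0.726 -0.838  0.03 ]
scene
[... 4530 characters left out ...]
2], [443.5, 225.8000030517578]] [ 0.357 -0.404  0.03 ] 
side dark 711.5 [[361.20001220703125, 174.5], [370.8999938964844, 123.5], [390.1000061035156, 127.19999694824219], [380.3999938964844, 178.10000610351562]] [ 0.651 -0.469  0.03 ] 
side dark 436.0 [[386.5, 149.8000030517578], [430.70001220703125, 113.80000305175781], [441.20001220703125, 126.80000305175781], [397.1000061035156, 162.8000030517578]] [ 0.606 -0.615  0.03 ] 
side dark 2633.0 [[-36.400001525878906, 65.19999694824219], [110.80000305175781, -8.399999618530273], [147.39999389648438, 64.80000305175781], [0.20000000298023224, 138.39999389648438]] [1.815 0.264 0.03 ] [[2.036, 0.562], [2.098, -0.125], [1.555, -0.03], [1.553, 0.573]]
```

```bash
cat >> h.py <<'E'
PSI=.122
def axes(psi=None):
    p=PSI if psi is None else psi
    return np.array([[np.cos(p),np.sin(p),0],[-np.sin(p),np.cos(p),0],[0,0,1]])  # rows X,Y,Z
def Rt(lean,psi=None):
    X,Y,Z=axes(psi); s,c=np.sin(np.radians(lean)),np.cos(np.radians(lean))
    return np.c_[Y*c-Z*s, X, -Y*s-Z*c]
def plan(p1,R1,vmax=.045,wmax=.14,n=None):
    st=read_state(); p=np.array(st['tcp_pos']); Rm=R.from_rotvec(st['ee_rot']).as_matrix(); R1=np.array(R1)
    w=R.from_matrix(Rm.T@R1).as_rotvec(); L=np.linalg.norm(p1-p)
    n=n or max(1,int(np.ceil(max(L/vmax,np.linalg.norm(w)/wmax)))); print(n,'rows')
    for i in range(n):
        k=n-i; s=(Rm.T@((p1-p)/k)).round(3); v=(R.from_matrix(Rm.T@R1).as_rotvec()/k).round(3)
        print({a:float(b) for a,b in zip(('dx','dy','dz','wx','wy','wz'),[*s,*v]) if b})
        p=p+Rm@s; Rm=Rm@R.from_rotvec(v).as_matrix()
    print('end',p.round(4))
E
python3 - <<'E'
import pickle
from h import *
D=pickle.load(open('d0.pkl','rb')); d=D['side']
A=axes(); O=np.array([.5805,-.170,0])
for u,v,z in((301,220,.088),(293,226,.088),(309.3,215,.088),(271,230.5,.095),(292,245.5,.095)):
    w=onz(d,u,v,z); print(w.round(3),(A@(w-O)).round(3))
B=onz(d,301,220,.088); print('mount',np.array(capture('wrist')['mount']).round(3).tolist())
R1=Rt(37); T=B-R1[:,2]*.10+np.array([0,0,.02]); print(T,'R',read_state()['t']); plan(T,R1)
E
```

```text
[ 0.569 -0.071  0.088] [0.001 0.1   0.088]
[ 0.568 -0.038  0.088] [0.004 0.132 0.088]
[ 0.567 -0.102  0.088] [-0.005  0.069  0.088]
[0.595 0.026 0.095] [0.038 0.193 0.095]
[0.513 0.006 0.095] [-0.045  0.183  0.095]
mount [[-0.001, 0.951, 0.31, 0.08], [1.0, 0.001, 0.0, -0.001], [0.0, 0.31, -0.951, -0.142], [0.0, 0.0, 0.0, 1.0]]
[ 0.56178021 -0.01079355  0.18786355] R 0.2
17 rows
{'dx': -0.032, 'dy': -0.03, 'dz': 0.003, 'wx': 0.022, 'wy': -0.033, 'wz': 0.067}
{'dx': -0.034, 'dy': -0.028, 'dz': 0.004, 'wx': 0.022, 'wy': -0.033, 'wz': 0.067}
{'dx': -0.035, 'dy': -0.025, 'dz': 0.006, 'wx': 0.022, 'wy': -0.033, 'wz': 0.067}
{'dx': -0.037, 'dy': -0.023, 'dz': 0.008, 'wx': 0.022, 'wy': -0.033, 'wz': 0.067}
{'dx': -0.038, 'dy': -0.02, 'dz': 0.009, 'wx': 0.022, 'wy': -0.033, 'wz': 0.067}
{'dx': -0.039, 'dy': -0.017, 'dz': 0.011, 'wx': 0.022, 'wy': -0.034, 'wz': 0.067}
{'dx': -0.04, 'dy': -0.014, 'dz': 0.013, 'wx': 0.022, 'wy': -0.034, 'wz': 0.067}
{'dx': -0.04, 'dy': -0.012, 'dz': 0.014, 'wx': 0.022, 'wy': -0.033, 'wz': 0.067}
{'dx': -0.04, 'dy': -0.008, 'dz': 0.016, 'wx': 0.023, 'wy': -0.034, 'wz': 0.067}
{'dx': -0.04, 'dy': -0.005, 'dz': 0.018, 'wx': 0.022, 'wy': -0.033, 'wz': 0.067}
{'dx': -0.04, 'dy': -0.002, 'dz': 0.019, 'wx': 0.023, 'wy': -0.034, 'wz': 0.067}
{'dx': -0.039, 'dy': 0.001, 'dz': 0.02, 'wx': 0.022, 'wy': -0.033, 'wz': 0.067}
{'dx': -0.038, 'dy': 0.004, 'dz': 0.022, 'wx': 0.023, 'wy': -0.034, 'wz': 0.067}
{'dx': -0.037, 'dy': 0.007, 'dz': 0.023, 'wx': 0.022, 'wy': -0.033, 'wz': 0.067}
{'dx': -0.036, 'dy': 0.009, 'dz': 0.024, 'wx': 0.023, 'wy': -0.034, 'wz': 0.067}
{'dx': -0.035, 'dy': 0.012, 'dz': 0.024, 'wx': 0.022, 'wy': -0.033, 'wz': 0.067}
{'dx': -0.032, 'dy': 0.016, 'dz': 0.025, 'wx': 0.023, 'wy': -0.034, 'wz': 0.067}
end [ 0.562  -0.0102  0.188 ]
```

Candidates: the black barrel on the gate at side (301,220); hopper barrels at side (317,175); the spare at side (373,266); the green look-alike at side (261,270). There is also a green catch-like part at side (412,141). The crop shows (301,220) lying on the gate between tab and throat, with chute coordinates of about (0, 0.10), so I choose that one. I move to a leaned viewing pose.

Call:
{"api": "apply_moves", "payload": {
  "motion": [
    {"dx": -0.032, "dy": -0.03, "dz": 0.003, "wx": 0.022, "wy": -0.033, "wz": 0.067, "gripper": 100},
    {"dx": -0.034, "dy": -0.028, "dz": 0.004, "wx": 0.022, "wy": -0.033, "wz": 0.067},
    {"dx": -0.035, "dy": -0.025, "dz": 0.006, "wx": 0.022, "wy": -0.033, "wz": 0.067},
    {"dx": -0.037, "dy": -0.023, "dz": 0.008, "wx": 0.022, "wy": -0.033, "wz": 0.067},
    {"dx": -0.038, "dy": -0.02, "dz": 0.009, "wx": 0.022, "wy": -0.033, "wz": 0.067}
  ]
}}

```text
invalid input
```

Call:
{"api": "apply_moves", "payload": {
  "motion": [
    {"dx": -0.039, "dy": -0.017, "dz": 0.011, "wx": 0.022, "wy": -0.034, "wz": 0.067},
    {"dx": -0.04, "dy": -0.014, "dz": 0.013, "wx": 0.022, "wy": -0.034, "wz": 0.067},
    {"dx": -0.04, "dy": -0.012, "dz": 0.014, "wx": 0.022, "wy": -0.033, "wz": 0.067},
    {"dx": -0.04, "dy": -0.008, "dz": 0.016, "wx": 0.022, "wy": -0.034, "wz": 0.067},
    {"dx": -0.04, "dy": -0.005, "dz": 0.018, "wx": 0.022, "wy": -0.033, "wz": 0.067}
  ]
}}

```text
invalid input
```

Run:
```python
from h import *
B=np.array([.569,-.071,.088]); R1=Rt(37); T=B-R1[:,2]*.10+np.array([0,0,.02]); s=read_state(); print(s['t'],s['tcp_pos'],s['qpos'].round(2)); plan(T,R1)
```

```text
0.2 [0.17119378 0.62655381 0.23055519] [-1.33  0.62 -0.01  1.42  0.01  1.1  -0.04]
17 rows
{'dx': -0.032, 'dy': -0.03, 'dz': 0.003, 'wx': 0.022, 'wy': -0.033, 'wz': 0.067}
{'dx': -0.034, 'dy': -0.028, 'dz': 0.004, 'wx': 0.022, 'wy': -0.033, 'wz': 0.067}
{'dx': -0.035, 'dy': -0.025, 'dz': 0.006, 'wx': 0.022, 'wy': -0.033, 'wz': 0.067}
{'dx': -0.037, 'dy': -0.023, 'dz': 0.008, 'wx': 0.022, 'wy': -0.033, 'wz': 0.067}
{'dx': -0.038, 'dy': -0.02, 'dz': 0.009, 'wx': 0.022, 'wy': -0.033, 'wz': 0.067}
{'dx': -0.039, 'dy': -0.017, 'dz': 0.011, 'wx': 0.022, 'wy': -0.034, 'wz': 0.067}
{'dx': -0.04, 'dy': -0.014, 'dz': 0.013, 'wx': 0.022, 'wy': -0.034, 'wz': 0.067}
{'dx': -0.04, 'dy': -0.012, 'dz': 0.014, 'wx': 0.022, 'wy': -0.033, 'wz': 0.067}
{'dx': -0.04, 'dy': -0.008, 'dz': 0.016, 'wx': 0.023, 'wy': -0.034, 'wz': 0.067}
{'dx': -0.04, 'dy': -0.005, 'dz': 0.018, 'wx': 0.022, 'wy': -0.033, 'wz': 0.067}
{'dx': -0.04, 'dy': -0.002, 'dz': 0.019, 'wx': 0.023, 'wy': -0.034, 'wz': 0.067}
{'dx': -0.039, 'dy': 0.001, 'dz': 0.02, 'wx': 0.022, 'wy': -0.033, 'wz': 0.067}
{'dx': -0.038, 'dy': 0.004, 'dz': 0.022, 'wx': 0.023, 'wy': -0.034, 'wz': 0.067}
{'dx': -0.037, 'dy': 0.006, 'dz': 0.023, 'wx': 0.022, 'wy': -0.033, 'wz': 0.067}
{'dx': -0.036, 'dy': 0.01, 'dz': 0.024, 'wx': 0.023, 'wy': -0.034, 'wz': 0.067}
{'dx': -0.035, 'dy': 0.012, 'dz': 0.024, 'wx': 0.022, 'wy': -0.033, 'wz': 0.067}
{'dx': -0.033, 'dy': 0.016, 'dz': 0.026, 'wx': 0.023, 'wy': -0.034, 'wz': 0.067}
end [ 0.5622 -0.0117  0.1877]
```

Call:
{"api": "apply_moves", "payload": {
  "motion": [
    {"dx": -0.032, "dy": -0.03, "dz": 0.003, "wx": 0.022, "wy": -0.033, "wz": 0.067, "gripper": 100},
    {"dx": -0.034, "dy": -0.028, "dz": 0.004, "wx": 0.022, "wy": -0.033, "wz": 0.067, "gripper": 100},
    {"dx": -0.035, "dy": -0.025, "dz": 0.006, "wx": 0.022, "wy": -0.033, "wz": 0.067, "gripper": 100},
    {"dx": -0.037, "dy": -0.023, "dz": 0.008, "wx": 0.022, "wy": -0.033, "wz": 0.067, "gripper": 100},
    {"dx": -0.038, "dy": -0.02, "dz": 0.009, "wx": 0.022, "wy": -0.033, "wz": 0.067, "gripper": 100}
  ]
}}

```text
t: 0.7
tcp_pos: [0.2866, 0.4382, 0.2184]
ee_rot: [0.89, 2.85, -0.197]
contact_force: [0.7, 0.3, -1.5]
finger_gap: 0.0853
grip_force: 0.0
```

Call:
{"api": "apply_moves", "payload": {
  "motion": [
    {"dx": -0.039, "dy": -0.017, "dz": 0.011, "wx": 0.022, "wy": -0.034, "wz": 0.067, "gripper": 100},
    {"dx": -0.04, "dy": -0.014, "dz": 0.013, "wx": 0.022, "wy": -0.034, "wz": 0.067, "gripper": 100},
    {"dx": -0.04, "dy": -0.012, "dz": 0.014, "wx": 0.022, "wy": -0.033, "wz": 0.067, "gripper": 100},
    {"dx": -0.04, "dy": -0.008, "dz": 0.016, "wx": 0.022, "wy": -0.034, "wz": 0.067, "gripper": 100},
    {"dx": -0.04, "dy": -0.005, "dz": 0.018, "wx": 0.022, "wy": -0.033, "wz": 0.067, "gripper": 100}
  ]
}}

```text
t: 1.2
tcp_pos: [0.4023, 0.2518, 0.2057]
ee_rot: [1.288, 2.512, -0.369]
contact_force: [0.3, -0.1, 0.5]
finger_gap: 0.085
grip_force: 0.0
```

Call:
{"api": "apply_moves", "payload": {
  "motion": [
    {"dx": -0.04, "dy": -0.002, "dz": 0.019, "wx": 0.022, "wy": -0.033, "wz": 0.067, "gripper": 100},
    {"dx": -0.039, "dy": 0.001, "dz": 0.02, "wx": 0.022, "wy": -0.033, "wz": 0.067, "gripper": 100},
    {"dx": -0.038, "dy": 0.004, "dz": 0.022, "wx": 0.022, "wy": -0.033, "wz": 0.067, "gripper": 100},
    {"dx": 0, "dy": 0, "dz": 0, "wx": 0.022, "wy": -0.033, "wz": 0.067, "gripper": 100},
    {"dx": 0, "dy": 0, "dz": 0, "wx": 0.022, "wy": -0.033, "wz": 0.067, "gripper": 100}
  ]
}}

```text
t: 1.7
tcp_pos: [0.4716, 0.1389, 0.1976]
ee_rot: [1.62, 2.114, -0.517]
contact_force: [0.3, 0.1, 0.2]
finger_gap: 0.0856
grip_force: 0.0
```

Run:
```python
from h import *
c=cam('wrist'); save(c,'w1.png')
B=np.array([.569,-.071,.088]); R1=Rt(37); T=B-R1[:,2]*.10+np.array([0,0,.02]); s=read_state(); print(s['t'],s['tcp_pos'],s['qpos'].round(2)); plan(T,R1)
print(proj(c,B))
```

```text
1.75 [0.4715612  0.14175062 0.19646756] [-1.01  0.59  0.56  1.87  0.3   0.95 -0.44]
4 rows
{'dx': -0.035, 'dy': 0.012, 'dz': 0.025, 'wx': 0.012, 'wy': -0.018, 'wz': 0.033}
{'dx': -0.034, 'dy': 0.014, 'dz': 0.025, 'wx': 0.012, 'wy': -0.018, 'wz': 0.032}
{'dx': -0.033, 'dy': 0.015, 'dz': 0.025, 'wx': 0.012, 'wy': -0.017, 'wz': 0.033}
{'dx': -0.032, 'dy': 0.016, 'dz': 0.026, 'wx': 0.011, 'wy': -0.018, 'wz': 0.032}
end [ 0.5614 -0.0109  0.1875]
[362.4428504  279.08892745]
```

View pics/w1.png

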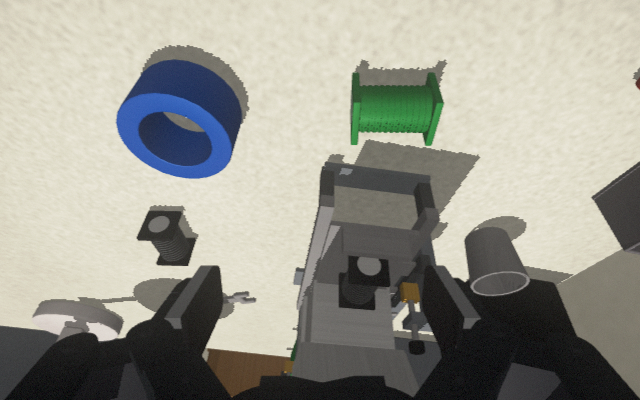

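Run:
```python
import cv2
i=cv2.imread('pics/w1.png')[155:335,290:445]
i=cv2.resize(i,None,fx=3.3,fy=3.3,interpolation=cv2.INTER_CUBIC); i=cv2.convertScaleAbs(i,alpha=1.8,beta=20)
cv2.imwrite('pics/w1c.png',i)
```

```text
(no output)
```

View pics/w1c.png

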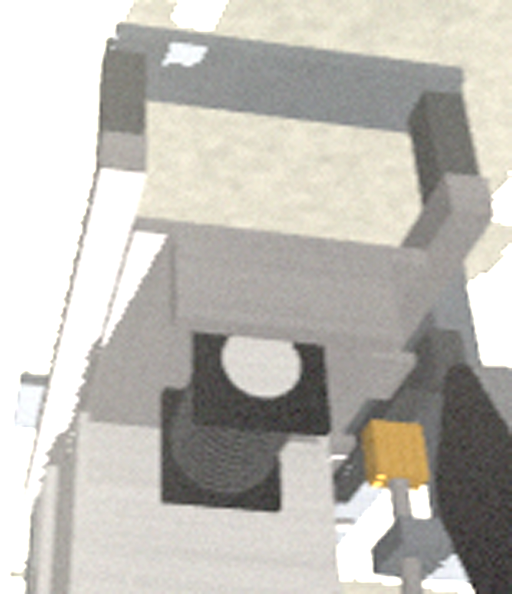

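Run:
```python
from h import *
c=cam('wrist'); A=axes(); O=np.array([.5805,-.170,0]); print('cam',A@(c['M'][:3,3]-O),A@c['M'][:3,2])
def f(t,u,v,z):
    w=onz(c,290+u/3.3,155+v/3.3,z); print(t,w.round(4),(A@(w-O)).round(4))
f('disc',261,366,.088)
for p in((193,423),(328,433)): f('outer top',*p,.110)
for p in((193,333),(325,347)): f('outer bottom',*p,.066)
for p in((163,502),(280,510)): f('inner top back',*p,.110)
for p in((175,318),(398,350),(398,360)): f('tab top',*p,.095)
for p in((175,225),(420,250)): f('tab bottom',*p,.066)
for p in((100,170),(143,170),(445,172),(487,182)): f('rail',*p,.06)
```

```text
cam [-0.08774171  0.46482019  0.27299337] [-0.08136897  0.77131092  0.63123573]
disc [ 0.5651 -0.0342  0.088 ] [0.0013 0.1366 0.088 ]
outer top [ 0.5426 -0.038   0.11  ] [-0.0215  0.1356  0.11  ]
outer top [ 0.5853 -0.0311  0.11  ] [0.0217 0.1373 0.11  ]
outer bottom [ 0.5494 -0.0567  0.066 ] [-0.0171  0.1162  0.066 ]
outer bottom [ 0.597  -0.0516  0.066 ] [0.0308 0.1156 0.066 ]
inner top back [ 0.552  -0.1015  0.11  ] [-0.02    0.0715  0.11  ]
inner top back [ 0.5938 -0.0944  0.11  ] [0.0224 0.0734 0.11  ]
tab top [ 0.5258 -0.0028  0.095 ] [-0.0339  0.1726  0.095 ]
tab top [5.964e-01 2.000e-04 9.500e-02] [0.0365 0.167  0.095 ]
tab top [ 0.5991 -0.0055  0.095 ] [0.0385 0.161  0.095 ]
tab bottom [0.5238 0.0039 0.066 ] [-0.0351  0.1795  0.066 ]
tab bottom [0.6012 0.0139 0.066 ] [0.0429 0.1801 0.066 ]
rail [0.4965 0.0162 0.06  ] [-0.0607  0.1951  0.06  ]
rail [0.5088 0.02   0.06  ] [-0.048   0.1973  0.06  ]
rail [0.5944 0.0454 0.06  ] [0.04   0.2121 0.06  ]
rail [0.6085 0.0447 0.06  ] [0.0539 0.2097 0.06  ]
```

Run:
```python
from h import *
Y=axes(.15)[1]; R1=Rt(37,.15); B=np.array([.569,-.0695,.088])
T=B-.004*Y+[0,0,.005]+.019*R1[:,2]; print(T); plan(T-.1*R1[:,2],R1)
```

```text
[ 0.5713065  -0.08476117  0.07782593]
5 rows
{'dx': -0.027, 'dy': 0.009, 'dz': 0.026, 'wx': 0.007, 'wy': -0.015, 'wz': 0.022}
{'dx': -0.027, 'dy': 0.01, 'dz': 0.027, 'wx': 0.006, 'wy': -0.014, 'wz': 0.023}
{'dx': -0.026, 'dy': 0.011, 'dz': 0.027, 'wx': 0.007, 'wy': -0.015, 'wz': 0.022}
{'dx': -0.025, 'dy': 0.012, 'dz': 0.027, 'wx': 0.006, 'wy': -0.014, 'wz': 0.023}
{'dx': -0.024, 'dy': 0.012, 'dz': 0.027, 'wx': 0.007, 'wy': -0.015, 'wz': 0.022}
end [ 0.5625 -0.0246  0.1578]
```

Call:
{"api": "apply_moves", "payload": {
  "motion": [
    {"dx": -0.027, "dy": 0.009, "dz": 0.026, "wx": 0.007, "wy": -0.015, "wz": 0.022, "gripper": 75},
    {"dx": -0.027, "dy": 0.01, "dz": 0.027, "wx": 0.006, "wy": -0.014, "wz": 0.023, "gripper": 75},
    {"dx": -0.026, "dy": 0.011, "dz": 0.027, "wx": 0.007, "wy": -0.015, "wz": 0.022, "gripper": 75},
    {"dx": -0.025, "dy": 0.012, "dz": 0.027, "wx": 0.006, "wy": -0.014, "wz": 0.023, "gripper": 75},
    {"dx": -0.024, "dy": 0.012, "dz": 0.027, "wx": 0.007, "wy": -0.015, "wz": 0.022, "gripper": 75}
  ]
}}

```text
t: 2.3
tcp_pos: [0.5626, -0.0271, 0.1585]
ee_rot: [1.693, 1.967, -0.566]
contact_force: [0.2, -0.5, 0.7]
finger_gap: 0.0646
grip_force: 0.0
```

Call:
{"api": "apply_moves", "payload": {
  "motion": [
    {"dx": 0, "dy": 0, "dz": 0, "wx": 0, "wy": 0, "wz": 0, "gripper": 75},
    {"dx": 0, "dy": 0, "dz": 0, "wx": 0, "wy": 0, "wz": 0, "gripper": 75}
  ]
}}

```text
t: 2.5
tcp_pos: [0.5617, -0.0267, 0.1585]
ee_rot: [1.695, 1.966, -0.567]
contact_force: [0.2, 0.5, 0.1]
finger_gap: 0.0643
grip_force: 0.0
```

Run:
```python
from h import *
c=cam('wrist'); save(c,'w2.png')
Y=axes(.15)[1]; R1=Rt(37,.15); B=np.array([.569,-.0695,.088])
T=B-.004*Y+[0,0,.005]+.019*R1[:,2]; s=read_state(); print(s['t'],s['tcp_pos'],s['finger_gap'],s['qpos'].round(2)); plan(T,R1)
print('B',proj(c,B),'flange top out',[proj(c,B+.035*Y+x*axes(.15)[0]+[0,0,.022]).round(0) for x in(-.022,.022)],[proj(c,B-.035*Y+x*axes(.15)[0]+[0,0,.022]).round(0) for x in(-.022,.022)])
```

```text
2.55 [ 0.56184051 -0.02529661  0.15845846] 0.06389646868071873 [-0.71  0.72  0.62  1.86  0.37  0.74 -0.34]
3 rows
{'dz': 0.034, 'wy': -0.001}
{'dz': 0.033}
{'dy': 0.001, 'dz': 0.034, 'wy': -0.001}
end [ 0.5719 -0.0852  0.0777]
B [324.97620498 197.94642792] flange top out [array([286., 194.]), array([365., 194.])] [array([295., 251.]), array([355., 251.])]
```

View pics/w2.png

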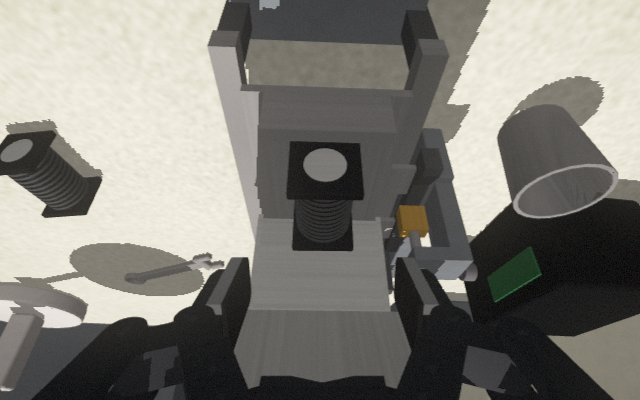

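The image shows the barrel's outer flange top at (287..363,198) and the inner one at (293..353,250). The prediction is within 4 px. I go in straight and close.

Call:
{"api": "apply_moves", "payload": {
  "motion": [
    {"dx": 0, "dy": 0, "dz": 0.02, "wx": 0, "wy": 0, "wz": 0, "gripper": 75},
    {"dx": 0, "dy": 0, "dz": 0.02, "wx": 0, "wy": 0, "wz": 0, "gripper": 75},
    {"dx": 0, "dy": 0, "dz": 0.02, "wx": 0, "wy": 0, "wz": 0, "gripper": 75},
    {"dx": 0, "dy": 0, "dz": 0.02, "wx": 0, "wy": 0, "wz": 0, "gripper": 75}
  ]
}}

```text
t: 2.95
tcp_pos: [0.5695, -0.0714, 0.0942]
ee_rot: [1.691, 1.97, -0.563]
contact_force: [1.1, 0.6, -0.0]
finger_gap: 0.0646
grip_force: 0.0
```

Call:
{"api": "apply_moves", "payload": {
  "motion": [
    {"dx": 0, "dy": 0, "dz": 0.01, "wx": 0, "wy": 0, "wz": 0, "gripper": 75},
    {"dx": 0, "dy": 0, "dz": 0.01, "wx": 0, "wy": 0, "wz": 0, "gripper": 75},
    {"dx": 0, "dy": 0, "dz": 0, "wx": 0, "wy": 0, "wz": 0, "gripper": 75}
  ]
}}

```text
t: 3.25
tcp_pos: [0.5706, -0.0854, 0.0783]
ee_rot: [1.694, 1.967, -0.568]
contact_force: [-0.1, 0.2, -0.6]
finger_gap: 0.0639
grip_force: 0.0
```

Call:
{"api": "apply_moves", "payload": {
  "motion": [
    {"dx": 0, "dy": 0, "dz": 0, "wx": 0, "wy": 0, "wz": 0, "gripper": 30},
    {"dx": 0, "dy": 0, "dz": 0, "wx": 0, "wy": 0, "wz": 0, "gripper": 30},
    {"dx": 0, "dy": 0, "dz": 0, "wx": 0, "wy": 0, "wz": 0, "gripper": 30},
    {"dx": 0, "dy": 0, "dz": 0, "wx": 0, "wy": 0, "wz": 0, "gripper": 30}
  ],
  "newtons": 40
}}

```text
t: 3.65
tcp_pos: [0.5716, -0.0849, 0.0795]
ee_rot: [1.693, 1.966, -0.564]
contact_force: [-1.9, 3.7, 4.5]
finger_gap: 0.0365
grip_force: 40.1
```

Call:
{"api": "apply_moves", "payload": {
  "motion": [
    {"dx": -0.003, "dy": 0, "dz": -0.004, "wx": 0, "wy": 0, "wz": 0, "gripper": 30},
    {"dx": -0.003, "dy": 0, "dz": -0.004, "wx": 0, "wy": 0, "wz": 0, "gripper": 30},
    {"dx": -0.006, "dy": 0, "dz": -0.008, "wx": 0, "wy": 0, "wz": 0, "gripper": 30},
    {"dx": -0.003, "dy": 0, "dz": -0.012, "wx": 0, "wy": 0, "wz": 0, "gripper": 30},
    {"dx": 0, "dy": 0, "dz": -0.02, "wx": 0, "wy": 0, "wz": 0, "gripper": 30}
  ]
}}

```text
t: 4.15
tcp_pos: [0.5677, -0.0701, 0.1272]
ee_rot: [1.696, 1.963, -0.569]
contact_force: [0.3, -0.1, -1.3]
finger_gap: 0.0369
grip_force: 40.1
```

Call:
{"api": "apply_moves", "payload": {
  "motion": [
    {"dx": 0, "dy": 0, "dz": -0.03, "wx": 0, "wy": 0, "wz": 0, "gripper": 30},
    {"dx": 0, "dy": 0, "dz": -0.03, "wx": 0, "wy": 0, "wz": 0, "gripper": 30},
    {"dx": 0, "dy": 0, "dz": -0.03, "wx": 0, "wy": 0, "wz": 0, "gripper": 30},
    {"dx": 0, "dy": 0, "dz": -0.03, "wx": 0, "wy": 0, "wz": 0, "gripper": 30},
    {"dx": 0, "dy": 0, "dz": -0.01, "wx": 0, "wy": 0, "wz": 0, "gripper": 30}
  ]
}}

```text
t: 4.65
tcp_pos: [0.5581, 0.011, 0.2325]
ee_rot: [1.692, 1.967, -0.558]
contact_force: [0.2, -0.5, -2.2]
finger_gap: 0.0371
grip_force: 40.1
```

Run:
```python
from h import *
s=read_state(); print(s['t'],s['tcp_pos'],s['finger_gap'],s['grip_force'],s['qpos'].round(2))
d=cam('side')
im=d['image'].astype(int); m=((im.max(2)<125)).astype(np.uint8)
# tray centre by full box extremes & floor colour both views
for n in('scene','side'):
    c=d if n=='side' else cam(n); im=c['image'].astype(int); m=((im.max(2)<150)&(np.ptp(im,axis=2)<40)).astype(np.uint8)
    p=proj(c,[.515,.345,.02]).astype(int); k,l,st,ce=cv2.connectedComponentsWithStats(m); i=l[p[1],p[0]]; print(n,p,st[i])
    cs,_=cv2.findContours((l==i).astype(np.uint8),0,2); q=cv2.approxPolyDP(max(cs,key=cv2.contourArea),6,True)[:,0]
    print([(x.tolist(),onz(c,*x,.045)[:2].round(3).tolist()) for x in q])
save(d,'side2.png')
```

```text
4.65 [0.55809709 0.0110161  0.23254139] 0.03706974201670486 40.148414969444275 [-0.78  0.62  0.63  1.77  0.36  0.94 -0.31]
scene [391 134] [     0      0    640    400 154695]
[([0, 0], [-1.205, -0.41]), ([0, 189], [-0.409, -0.916]), ([7, 187], [-0.397, -0.892]), ([0, 205], [-0.353, -0.952]), ([10, 200], [-0.343, -0.914]), ([0, 210], [-0.335, -0.963]), ([0, 399], [0.237, -1.327]), ([62, 399], [0.385, -1.182]), ([83, 383], [0.394, -1.104]), ([93, 399], [0.458, -1.11]), ([133, 399], [0.554, -1.016]), ([125, 380], [0.488, -0.999]), ([106, 378], [0.437, -1.04]), ([116, 369], [0.438, -0.999]), ([108, 369], [0.419, -1.018]), ([111, 362], [0.408, -0.997]), ([138, 399], [0.566, -1.004]), ([172, 399], [0.647, -0.925]), ([136, 356], [0.454, -0.925]), ([142, 350], [0.453, -0.899]), ([175, 397], [0.649, -0.914]), ([199, 399], [0.711, -0.862]), ([213, 389], [0.722, -0.809]), ([218, 399], [0.757, -0.817]), ([225, 392], [0.757, -0.786]), ([250, 399], [0.833, -0.742]), ([121, 253], [0.128, -0.741]), ([101, 242], [0.042, -0.768]), ([66, 192], [-0.216, -0.743]), ([149, 124], [-0.22, -0.332]), ([111, 8
[... 5089 characters left out ...]
4, 241], [0.129, -0.535]), ([495, 227], [0.179, -0.552]), ([485, 246], [0.154, -0.476]), ([459, 236], [0.229, -0.439]), ([464, 222], [0.253, -0.489]), ([453, 203], [0.324, -0.514]), ([425, 196], [0.401, -0.461]), ([399, 212], [0.411, -0.351]), ([408, 235], [0.332, -0.316]), ([433, 248], [0.251, -0.345]), ([461, 241], [0.213, -0.431]), ([530, 266], [0.025, -0.531]), ([539, 261], [0.018, -0.565]), ([518, 262], [0.056, -0.513]), ([501, 250], [0.114, -0.504]), ([525, 244], [0.081, -0.578]), ([540, 228], [0.087, -0.66]), ([533, 224], [0.11, -0.655]), ([547, 216], [0.101, -0.714]), ([639, 292], [-0.227, -0.713]), ([639, 0], [0.528, -1.929]), ([93, 0], [2.094, -0.034]), ([125, 65], [1.612, 0.042])]
```

Run:
```python
from h import *
p=.35; Y=axes(p)[1]; R1=Rt(37,p); B=np.array([.517,.328,0]); T=B-.0154*Y; T[2]=.13; print(T); plan(T,R1,n=10)
```

```text
[0.52228063 0.31353366 0.13      ]
10 rows
{'dx': 0.031, 'dy': 0.001, 'dz': -0.01, 'wx': -0.012, 'wz': -0.016}
{'dx': 0.03, 'dy': 0.002, 'dz': -0.01, 'wx': -0.012, 'wz': -0.016}
{'dx': 0.03, 'dy': 0.002, 'dz': -0.01, 'wx': -0.012, 'wz': -0.016}
{'dx': 0.03, 'dy': 0.003, 'dz': -0.01, 'wx': -0.012, 'wz': -0.016}
{'dx': 0.031, 'dy': 0.003, 'dz': -0.01, 'wx': -0.012, 'wz': -0.016}
{'dx': 0.03, 'dy': 0.004, 'dz': -0.01, 'wx': -0.012, 'wz': -0.016}
{'dx': 0.03, 'dy': 0.005, 'dz': -0.01, 'wx': -0.011, 'wz': -0.016}
{'dx': 0.03, 'dy': 0.005, 'dz': -0.01, 'wx': -0.012, 'wz': -0.017}
{'dx': 0.031, 'dy': 0.006, 'dz': -0.011, 'wx': -0.011, 'wy': -0.001, 'wz': -0.016}
{'dx': 0.03, 'dy': 0.007, 'dz': -0.01, 'wx': -0.012, 'wz': -0.017}
end [0.5224 0.3134 0.1298]
```

Call:
{"api": "apply_moves", "payload": {
  "motion": [
    {"dx": 0.031, "dy": 0.001, "dz": -0.01, "wx": -0.012, "wy": 0, "wz": -0.016, "gripper": 30},
    {"dx": 0.03, "dy": 0.002, "dz": -0.01, "wx": -0.012, "wy": 0, "wz": -0.016, "gripper": 30},
    {"dx": 0.03, "dy": 0.002, "dz": -0.01, "wx": -0.012, "wy": 0, "wz": -0.016, "gripper": 30},
    {"dx": 0.03, "dy": 0.003, "dz": -0.01, "wx": -0.012, "wy": 0, "wz": -0.016, "gripper": 30},
    {"dx": 0.031, "dy": 0.003, "dz": -0.01, "wx": -0.012, "wy": 0, "wz": -0.016, "gripper": 30}
  ]
}}

```text
t: 5.25
tcp_pos: [0.5386, 0.1584, 0.177]
ee_rot: [1.586, 2.036, -0.535]
contact_force: [-0.1, -0.5, -1.6]
finger_gap: 0.0369
grip_force: 40.2
```

Call:
{"api": "apply_moves", "payload": {
  "motion": [
    {"dx": 0.03, "dy": 0.004, "dz": -0.01, "wx": -0.012, "wy": 0, "wz": -0.016, "gripper": 30},
    {"dx": 0.03, "dy": 0.005, "dz": -0.01, "wx": -0.011, "wy": 0, "wz": -0.016, "gripper": 30},
    {"dx": 0.03, "dy": 0.005, "dz": -0.01, "wx": -0.012, "wy": 0, "wz": -0.017, "gripper": 30},
    {"dx": 0.031, "dy": 0.006, "dz": -0.011, "wx": -0.011, "wy": 0, "wz": -0.016, "gripper": 30},
    {"dx": 0.03, "dy": 0.007, "dz": -0.01, "wx": -0.012, "wy": 0, "wz": -0.017, "gripper": 30}
  ]
}}

```text
t: 5.75
tcp_pos: [0.5218, 0.3114, 0.1264]
ee_rot: [1.474, 2.105, -0.501]
contact_force: [0.9, 0.7, -1.1]
finger_gap: 0.0367
grip_force: 40.2
```

Call:
{"api": "apply_moves", "payload": {
  "motion": [
    {"dx": 0, "dy": 0, "dz": 0, "wx": 0, "wy": 0, "wz": 0, "gripper": 30},
    {"dx": 0, "dy": 0, "dz": 0, "wx": 0, "wy": 0, "wz": 0, "gripper": 30}
  ]
}}

```text
t: 5.95
tcp_pos: [0.5217, 0.3109, 0.1267]
ee_rot: [1.472, 2.105, -0.502]
contact_force: [0.6, -0.7, -1.9]
finger_gap: 0.0368
grip_force: 40.2
```

Run:
```python
from h import *
s=read_state(); print(s['t'],s['tcp_pos'],s['finger_gap'],s['grip_force'],s['qpos'].round(2))
w=cam('wrist'); d=cam('side')
i=np.vstack([w['image'][:, :], cv2.resize(d['image'][220:320,100:260],(640,400))])
i=cv2.resize(i,(480,600)); save({'image':i},'place.png')
p=.35; Y=axes(p)[1]; R1=Rt(37,p); B=np.array([.517,.328,0]); T=B-.0154*Y; T[2]=.022; plan(T,R1,n=6)
```

```text
5.95 [0.52166469 0.31092921 0.12665237] 0.03680550014325044 40.19060254096985 [-1.11  0.87  0.5   1.54  0.25  1.07 -0.53]
6 rows
{'dx': 0.011, 'dz': 0.014, 'wx': -0.001}
{'dx': 0.011, 'dz': 0.014, 'wx': -0.001, 'wy': 0.001}
{'dx': 0.011, 'dz': 0.014, 'wx': -0.001}
{'dx': 0.011, 'dz': 0.013, 'wx': -0.001, 'wy': 0.001, 'wz': -0.001}
{'dx': 0.012, 'dy': 0.001, 'dz': 0.014, 'wx': -0.001}
{'dx': 0.011, 'dz': 0.013, 'wx': -0.001, 'wy': 0.001, 'wz': -0.001}
end [0.5221 0.3132 0.0224]
```

View pics/place.png

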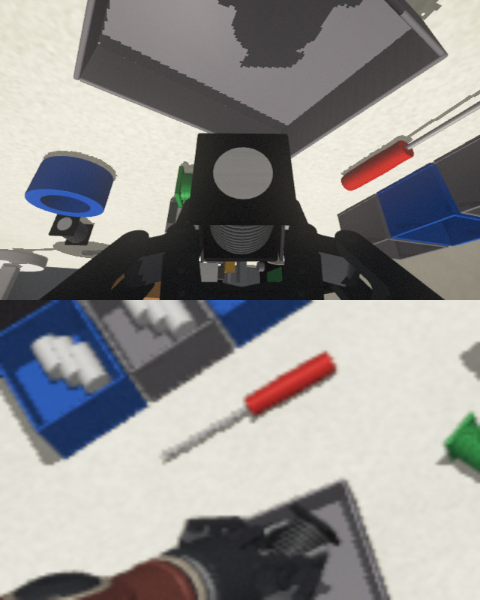

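Run:
```python
from h import *
w=cam('wrist')
for u,v in((77,77),(445,52),(300,158)): print(onz(w,u/.75,v/.75,.045).round(3))
s=read_state(); Rm=R.from_rotvec(s['ee_rot']).as_matrix(); Y=axes(.35)[1]
print('B',s['tcp_pos']-.019*Rm[:,2]+.004*Y-[0,0,.005])
d=cam('side'); print(onz(d,215,280.7,.045))
```

```text
[0.402 0.294 0.045]
[0.629 0.397 0.045]
[0.605 0.255 0.045]
B [0.51765046 0.32392254 0.13873118]
[0.58625928 0.24656699 0.045     ]
```

Call:
{"api": "apply_moves", "payload": {
  "motion": [
    {"dx": 0.012, "dy": 0, "dz": 0.013, "wx": 0, "wy": 0, "wz": 0, "gripper": 30},
    {"dx": 0.012, "dy": 0, "dz": 0.013, "wx": 0, "wy": 0, "wz": 0, "gripper": 30},
    {"dx": 0.012, "dy": 0, "dz": 0.013, "wx": 0, "wy": 0, "wz": 0, "gripper": 30},
    {"dx": 0.012, "dy": 0, "dz": 0.013, "wx": 0, "wy": 0, "wz": 0, "gripper": 30},
    {"dx": 0.009, "dy": 0, "dz": 0.011, "wx": 0, "wy": 0, "wz": 0, "gripper": 30}
  ]
}}

```text
t: 6.65
tcp_pos: [0.5183, 0.3193, 0.041]
ee_rot: [1.472, 2.107, -0.499]
contact_force: [0.2, -0.3, -1.9]
finger_gap: 0.0367
grip_force: 40.2
```

Call:
{"api": "apply_moves", "payload": {
  "motion": [
    {"dx": 0.004, "dy": 0, "dz": 0.005, "wx": 0, "wy": 0, "wz": 0, "gripper": 30},
    {"dx": 0.003, "dy": 0, "dz": 0.004, "wx": 0, "wy": 0, "wz": 0, "gripper": 30},
    {"dx": 0.002, "dy": 0, "dz": 0.003, "wx": 0, "wy": 0, "wz": 0, "gripper": 30},
    {"dx": 0, "dy": 0, "dz": 0, "wx": 0, "wy": 0, "wz": 0, "gripper": 30}
  ]
}}

```text
t: 7.05
tcp_pos: [0.5194, 0.319, 0.0287]
ee_rot: [1.474, 2.105, -0.496]
contact_force: [0.1, -0.7, -1.2]
finger_gap: 0.0368
grip_force: 40.2
```

Call:
{"api": "apply_moves", "payload": {
  "motion": [
    {"dx": 0.002, "dy": 0, "dz": 0.002, "wx": 0, "wy": 0, "wz": 0, "gripper": 30},
    {"dx": 0.001, "dy": 0, "dz": 0.002, "wx": 0, "wy": 0, "wz": 0, "gripper": 30},
    {"dx": 0.001, "dy": 0, "dz": 0.002, "wx": 0, "wy": 0, "wz": 0, "gripper": 30},
    {"dx": 0, "dy": 0, "dz": 0, "wx": 0, "wy": 0, "wz": 0, "gripper": 30}
  ]
}}

```text
t: 7.45
tcp_pos: [0.5192, 0.3186, 0.0213]
ee_rot: [1.474, 2.106, -0.497]
contact_force: [0.0, -0.7, -1.7]
finger_gap: 0.0369
grip_force: 40.2
```

Call:
{"api": "apply_moves", "payload": {
  "motion": [
    {"dx": 0.001, "dy": 0, "dz": 0.001, "wx": 0, "wy": 0, "wz": 0, "gripper": 30},
    {"dx": 0, "dy": 0, "dz": 0, "wx": 0, "wy": 0, "wz": 0, "gripper": 30}
  ]
}}

```text
t: 7.65
tcp_pos: [0.5192, 0.319, 0.0199]
ee_rot: [1.474, 2.106, -0.497]
contact_force: [0.7, 0.9, -1.2]
finger_gap: 0.037
grip_force: 40.2
```

Nearly down, within about 1 mm. I release to 70 % and withdraw along the tool axis.

Call:
{"api": "apply_moves", "payload": {
  "motion": [
    {"dx": 0, "dy": 0, "dz": 0, "wx": 0, "wy": 0, "wz": 0, "gripper": 45},
    {"dx": 0, "dy": 0, "dz": 0, "wx": 0, "wy": 0, "wz": 0, "gripper": 55},
    {"dx": 0, "dy": 0, "dz": 0, "wx": 0, "wy": 0, "wz": 0, "gripper": 75},
    {"dx": 0, "dy": 0, "dz": 0, "wx": 0, "wy": 0, "wz": 0, "gripper": 75},
    {"dx": 0, "dy": 0, "dz": -0.01, "wx": 0, "wy": 0, "wz": 0, "gripper": 75}
  ]
}}

```text
t: 8.15
tcp_pos: [0.5169, 0.3232, 0.0277]
ee_rot: [1.474, 2.104, -0.501]
contact_force: [-0.4, -0.6, 1.2]
finger_gap: 0.064
grip_force: 0.0
```

Call:
{"api": "apply_moves", "payload": {
  "motion": [
    {"dx": 0, "dy": 0, "dz": -0.03, "wx": 0, "wy": 0, "wz": 0, "gripper": 75},
    {"dx": 0, "dy": 0, "dz": -0.04, "wx": 0, "wy": 0, "wz": 0, "gripper": 75},
    {"dx": 0, "dy": 0, "dz": -0.04, "wx": 0, "wy": 0, "wz": 0, "gripper": 30},
    {"dx": 0, "dy": 0, "dz": -0.04, "wx": 0, "wy": 0, "wz": 0, "gripper": 0},
    {"dx": 0, "dy": 0, "dz": -0.04, "wx": 0, "wy": 0, "wz": 0, "gripper": 0}
  ]
}}

```text
t: 8.65
tcp_pos: [0.4779, 0.4335, 0.182]
ee_rot: [1.474, 2.106, -0.495]
contact_force: [0.6, 0.8, -0.3]
finger_gap: 0.0211
grip_force: 0.0
```

Run:
```python
from h import *
s=read_state(); print(s['t'],s['tcp_pos'],s['finger_gap'],s['qpos'].round(2))
w=cam('wrist'); d=cam('side')
i=np.vstack([cv2.resize(w['image'],(480,300)), cv2.resize(d['image'][180:380,130:450],(480,300))]); save({'image':i},'rel.png')
```

```text
8.65 [0.47786333 0.43350801 0.18201756] 0.021067586491539253 [-1.22  0.9   0.47  1.26  0.19  1.38 -0.57]
```

View pics/rel.png

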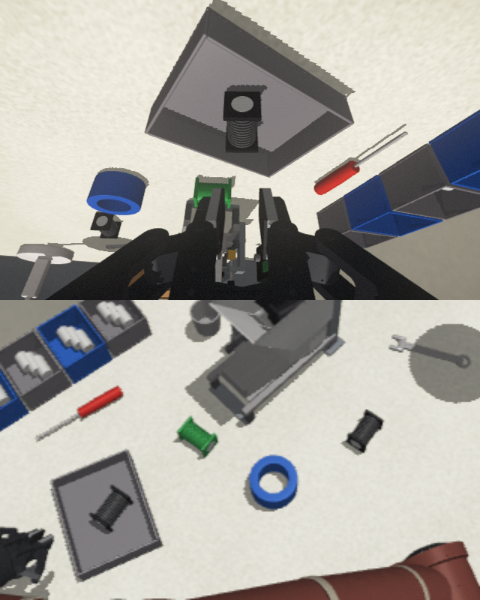

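Run:
```python
from h import *
A=axes(); O=np.array([.5805,-.170,0]); R1=Rt(40); T=O+A.T@[0.001,.25,.15]; print(T); plan(T,R1,n=9)
```

```text
[0.55106817 0.0782635  0.15      ]
9 rows
{'dx': -0.03, 'dy': -0.006, 'dz': 0.027, 'wx': 0.017, 'wy': -0.007, 'wz': 0.02}
{'dx': -0.03, 'dy': -0.005, 'dz': 0.027, 'wx': 0.017, 'wy': -0.007, 'wz': 0.02}
{'dx': -0.03, 'dy': -0.004, 'dz': 0.028, 'wx': 0.017, 'wy': -0.007, 'wz': 0.02}
{'dx': -0.03, 'dy': -0.003, 'dz': 0.028, 'wx': 0.016, 'wy': -0.007, 'wz': 0.02}
{'dx': -0.03, 'dy': -0.002, 'dz': 0.028, 'wx': 0.017, 'wy': -0.007, 'wz': 0.02}
{'dx': -0.03, 'dy': -0.001, 'dz': 0.029, 'wx': 0.016, 'wy': -0.007, 'wz': 0.02}
{'dx': -0.029, 'dy': -0.001, 'dz': 0.029, 'wx': 0.017, 'wy': -0.006, 'wz': 0.02}
{'dx': -0.029, 'dy': 0.001, 'dz': 0.029, 'wx': 0.016, 'wy': -0.007, 'wz': 0.02}
{'dx': -0.029, 'dy': 0.001, 'dz': 0.028, 'wx': 0.017, 'wy': -0.006, 'wz': 0.02}
end [0.5505 0.0786 0.1502]
```

Call:
{"api": "apply_moves", "payload": {
  "motion": [
    {"dx": -0.03, "dy": -0.006, "dz": 0.027, "wx": 0.017, "wy": -0.007, "wz": 0.02, "gripper": 0},
    {"dx": -0.03, "dy": -0.005, "dz": 0.027, "wx": 0.017, "wy": -0.007, "wz": 0.02, "gripper": 0},
    {"dx": -0.03, "dy": -0.004, "dz": 0.028, "wx": 0.017, "wy": -0.007, "wz": 0.02, "gripper": 0},
    {"dx": -0.03, "dy": -0.003, "dz": 0.028, "wx": 0.016, "wy": -0.007, "wz": 0.02, "gripper": 0},
    {"dx": -0.03, "dy": -0.002, "dz": 0.028, "wx": 0.017, "wy": -0.007, "wz": 0.02, "gripper": 0}
  ]
}}

```text
t: 9.25
tcp_pos: [0.5185, 0.2301, 0.1628]
ee_rot: [1.598, 1.994, -0.576]
contact_force: [-0.3, -0.0, -0.5]
finger_gap: -0.0001
grip_force: 0.0
```

Call:
{"api": "apply_moves", "payload": {
  "motion": [
    {"dx": -0.03, "dy": -0.001, "dz": 0.029, "wx": 0.016, "wy": -0.007, "wz": 0.02, "gripper": 0},
    {"dx": -0.029, "dy": -0.001, "dz": 0.029, "wx": 0.017, "wy": -0.006, "wz": 0.02, "gripper": 0},
    {"dx": -0.029, "dy": 0.001, "dz": 0.029, "wx": 0.016, "wy": -0.007, "wz": 0.02, "gripper": 0},
    {"dx": -0.029, "dy": 0.001, "dz": 0.028, "wx": 0.017, "wy": -0.006, "wz": 0.02, "gripper": 0},
    {"dx": 0, "dy": 0, "dz": 0, "wx": 0, "wy": 0, "wz": 0, "gripper": 0}
  ]
}}

```text
t: 9.75
tcp_pos: [0.5468, 0.0623, 0.1506]
ee_rot: [1.701, 1.888, -0.644]
contact_force: [-0.1, 0.8, 0.4]
finger_gap: 0.0001
grip_force: 0.0
```

Run:
```python
from h import *
A=axes(); O=np.array([.5805,-.170,0]); R1=Rt(40); s=read_state(); print(s['t'],s['tcp_pos'],A@(s['tcp_pos']-O),s['finger_gap'],s['contact_force'],s['qpos'].round(2))
plan(O+A.T@[0.001,.205,.075],R1,n=5)
w=cam('wrist'); save(w,'tab.png')
for x in(-.035,.035): print(proj(w,O+A.T@[x,.172,.095]),proj(w,O+A.T@[x,.172,.066]))
```

```text
9.75 [0.546753   0.06234638 0.1506359 ] [-0.00522018  0.23472633  0.1506359 ] 0.00011924033932791547 [-0.1220845   0.80789181  0.35096152] [-0.87  0.79  0.62  1.78  0.33  0.91 -0.48]
5 rows
{'dx': 0.005, 'dy': 0.001, 'dz': 0.015, 'wx': -0.004, 'wy': 0.003, 'wz': -0.002}
{'dx': 0.005, 'dy': 0.002, 'dz': 0.015, 'wx': -0.004, 'wy': 0.003, 'wz': -0.002}
{'dx': 0.006, 'dy': 0.001, 'dz': 0.016, 'wx': -0.004, 'wy': 0.004, 'wz': -0.002}
{'dx': 0.005, 'dy': 0.001, 'dz': 0.015, 'wx': -0.004, 'wy': 0.003, 'wz': -0.002}
{'dx': 0.006, 'dy': 0.002, 'dz': 0.016, 'wx': -0.003, 'wy': 0.004, 'wz': -0.002}
end [0.5566 0.0337 0.0746]
[283.24618534 223.51672763] [285.74966507 188.55733094]
[384.1778573  223.10630962] [380.79618351 187.96515469]
```

View pics/tab.png

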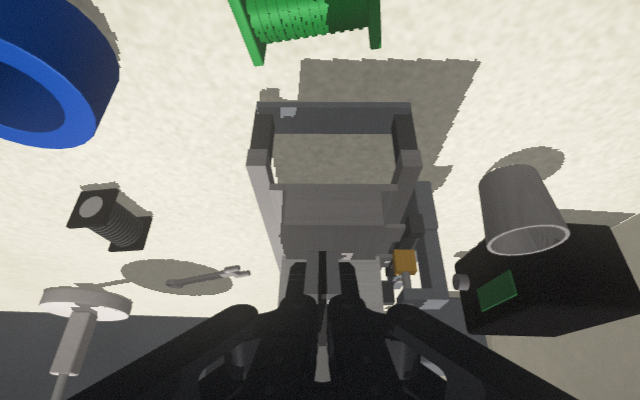

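The tab's outer face spans (283..387, 190..224), matching y = 0.172 in the chute frame. I lower the shut fingers in front of it.

Call:
{"api": "apply_moves", "payload": {
  "motion": [
    {"dx": 0.005, "dy": 0.002, "dz": 0.015, "wx": -0.004, "wy": 0.003, "wz": -0.002, "gripper": 0},
    {"dx": 0.005, "dy": 0.002, "dz": 0.015, "wx": -0.004, "wy": 0.003, "wz": -0.002, "gripper": 0},
    {"dx": 0.006, "dy": 0.002, "dz": 0.016, "wx": -0.004, "wy": 0.004, "wz": -0.002, "gripper": 0},
    {"dx": 0.005, "dy": 0.001, "dz": 0.015, "wx": -0.004, "wy": 0.003, "wz": -0.002, "gripper": 0},
    {"dx": 0.006, "dy": 0.002, "dz": 0.016, "wx": -0.003, "wy": 0.004, "wz": -0.002, "gripper": 0}
  ]
}}

```text
t: 10.3
tcp_pos: [0.5601, 0.0452, 0.0717]
ee_rot: [1.679, 1.927, -0.602]
contact_force: [0.3, -0.5, 0.3]
finger_gap: 0.0001
grip_force: 0.0
```

Call:
{"api": "apply_moves", "payload": {
  "motion": [
    {"dx": 0, "dy": 0, "dz": 0, "wx": 0, "wy": 0, "wz": 0, "gripper": 0}
  ]
}}

```text
t: 10.4
tcp_pos: [0.5588, 0.044, 0.0708]
ee_rot: [1.68, 1.926, -0.608]
contact_force: [-0.2, 0.4, 1.0]
finger_gap: -0.0004
grip_force: 0.0
```

Run:
```python
from h import *
A=axes(); O=np.array([.5805,-.170,0]); R1=Rt(40); s=read_state(); print(s['t'],s['tcp_pos'],A@(s['tcp_pos']-O),s['contact_force'],s['qpos'].round(2))
Rm=R.from_rotvec(s['ee_rot']).as_matrix(); print('-Y 10mm in tool',Rm.T@A[1]*-.01, 'up', Rm.T@[0,0,.01], Rm[:,1]@A[0])
```

```text
10.4 [0.55880559 0.04396678 0.07082293] [0.00450608 0.21501658 0.07082293] [-0.24511852  0.36803639  1.00026515] [-0.81  0.9   0.59  1.83  0.33  0.71 -0.51]
-Y 10mm in tool [-0.00770319 -0.00013117  0.00637523] up [-6.37549163e-03 -2.66290393e-05 -7.70405071e-03] 0.9999104178843095
```

Call:
{"api": "apply_moves", "payload": {
  "motion": [
    {"dx": -0.009, "dy": 0, "dz": 0.005, "wx": 0, "wy": 0, "wz": 0, "gripper": 0},
    {"dx": -0.009, "dy": 0, "dz": 0.005, "wx": 0, "wy": 0, "wz": 0, "gripper": 0},
    {"dx": -0.004, "dy": 0, "dz": 0.003, "wx": 0, "wy": 0, "wz": 0, "gripper": 0},
    {"dx": -0.004, "dy": 0, "dz": 0.003, "wx": 0, "wy": 0, "wz": 0, "gripper": 0}
  ]
}}

```text
t: 10.8
tcp_pos: [0.5644, 0.0126, 0.0777]
ee_rot: [1.683, 1.922, -0.603]
contact_force: [0.1, -0.6, -0.1]
finger_gap: -0.0001
grip_force: 0.0
```

Call:
{"api": "apply_moves", "payload": {
  "motion": [
    {"dx": -0.004, "dy": 0, "dz": 0.003, "wx": 0, "wy": 0, "wz": 0, "gripper": 0},
    {"dx": -0.004, "dy": 0, "dz": 0.003, "wx": 0, "wy": 0, "wz": 0, "gripper": 0},
    {"dx": -0.004, "dy": 0, "dz": 0.003, "wx": 0, "wy": 0, "wz": 0, "gripper": 0}
  ]
}}

```text
t: 11.1
tcp_pos: [0.566, 0.0027, 0.0766]
ee_rot: [1.682, 1.929, -0.598]
contact_force: [-4.7, 11.6, 7.7]
finger_gap: -0.0001
grip_force: 6.0
```

Call:
{"api": "apply_moves", "payload": {
  "motion": [
    {"dx": -0.004, "dy": 0, "dz": 0.003, "wx": 0, "wy": 0, "wz": 0, "gripper": 0},
    {"dx": -0.004, "dy": 0, "dz": 0.003, "wx": 0, "wy": 0, "wz": 0, "gripper": 0},
    {"dx": -0.004, "dy": 0, "dz": 0.003, "wx": 0, "wy": 0, "wz": 0, "gripper": 0},
    {"dx": -0.004, "dy": 0, "dz": 0.003, "wx": 0, "wy": 0, "wz": 0, "gripper": 0},
    {"dx": -0.004, "dy": 0, "dz": 0.003, "wx": 0, "wy": 0, "wz": 0, "gripper": 0}
  ]
}}

```text
t: 11.6
tcp_pos: [0.5685, -0.0207, 0.0768]
ee_rot: [1.682, 1.932, -0.598]
contact_force: [-6.6, 12.3, 3.9]
finger_gap: 0.0002
grip_force: 6.1
```

Run:
```python
from h import *
A=axes(); O=np.array([.5805,-.170,0]); s=read_state(); print(s['t'],A@(s['tcp_pos']-O),A@s['contact_force'],s['qpos'].round(2))
Rm=R.from_rotvec(s['ee_rot']).as_matrix(); print(Rm.T@A[1]*-.01, (A@Rm[:,2]).round(3))
```

```text
11.6 [0.00626773 0.14960251 0.07677707] [-5.06451152 12.98768029  3.86238939] [-0.71  0.88  0.61  1.87  0.38  0.62 -0.45]
[-0.00775162 -0.00016085  0.00631558] [ 0.01  -0.632 -0.775]
```

Call:
{"api": "apply_moves", "payload": {
  "motion": [
    {"dx": -0.004, "dy": 0, "dz": 0.003, "wx": 0, "wy": 0, "wz": 0, "gripper": 0},
    {"dx": -0.004, "dy": 0, "dz": 0.003, "wx": 0, "wy": 0, "wz": 0, "gripper": 0},
    {"dx": -0.004, "dy": 0, "dz": 0.003, "wx": 0, "wy": 0, "wz": 0, "gripper": 0},
    {"dx": -0.004, "dy": 0, "dz": 0.003, "wx": 0, "wy": 0, "wz": 0, "gripper": 0}
  ]
}}

```text
t: 12.0
tcp_pos: [0.5704, -0.0381, 0.0767]
ee_rot: [1.683, 1.935, -0.597]
contact_force: [-10.0, 17.3, 5.8]
finger_gap: 0.0001
grip_force: 9.1
```

Call:
{"api": "apply_moves", "payload": {
  "motion": [
    {"dx": -0.002, "dy": 0, "dz": 0.002, "wx": 0, "wy": 0, "wz": 0, "gripper": 0},
    {"dx": -0.002, "dy": 0, "dz": 0.001, "wx": 0, "wy": 0, "wz": 0, "gripper": 0},
    {"dx": -0.002, "dy": 0, "dz": 0.002, "wx": 0, "wy": 0, "wz": 0, "gripper": 0}
  ]
}}

```text
t: 12.3
tcp_pos: [0.5716, -0.0473, 0.0767]
ee_rot: [1.682, 1.934, -0.599]
contact_force: [-5.7, 12.5, 2.5]
finger_gap: 0.0
grip_force: 6.4
```

Call:
{"api": "apply_moves", "payload": {
  "motion": [
    {"dx": -0.002, "dy": 0, "dz": 0.001, "wx": 0, "wy": 0, "wz": 0, "gripper": 0},
    {"dx": -0.002, "dy": 0, "dz": 0.002, "wx": 0, "wy": 0, "wz": 0, "gripper": 0},
    {"dx": -0.002, "dy": 0, "dz": 0.001, "wx": 0, "wy": 0, "wz": 0, "gripper": 0}
  ]
}}

```text
t: 12.6
tcp_pos: [0.5724, -0.0543, 0.0768]
ee_rot: [1.683, 1.934, -0.598]
contact_force: [-5.6, 12.8, -2.1]
finger_gap: 0.0002
grip_force: 6.4
```

Call:
{"api": "apply_moves", "payload": {
  "motion": [
    {"dx": -0.001, "dy": 0, "dz": 0.001, "wx": 0, "wy": 0, "wz": 0, "gripper": 0},
    {"dx": -0.001, "dy": 0, "dz": 0.001, "wx": 0, "wy": 0, "wz": 0, "gripper": 0},
    {"dx": -0.001, "dy": 0, "dz": 0.001, "wx": 0, "wy": 0, "wz": 0, "gripper": 0}
  ]
}}

```text
t: 12.9
tcp_pos: [0.5728, -0.0588, 0.0767]
ee_rot: [1.683, 1.934, -0.6]
contact_force: [-6.4, 12.1, 1.2]
finger_gap: 0.0001
grip_force: 6.3
```

Call:
{"api": "apply_moves", "payload": {
  "motion": [
    {"dx": -0.001, "dy": 0, "dz": 0.001, "wx": 0, "wy": 0, "wz": 0, "gripper": 0},
    {"dx": -0.001, "dy": 0, "dz": 0.001, "wx": 0, "wy": 0, "wz": 0, "gripper": 0},
    {"dx": -0.001, "dy": 0, "dz": 0.001, "wx": 0, "wy": 0, "wz": 0, "gripper": 0}
  ]
}}

```text
t: 13.2
tcp_pos: [0.5736, -0.0633, 0.0768]
ee_rot: [1.683, 1.933, -0.6]
contact_force: [-7.4, 16.4, 6.8]
finger_gap: -0.0
grip_force: 8.5
```

Call:
{"api": "apply_moves", "payload": {
  "motion": [
    {"dx": -0.001, "dy": 0, "dz": 0.001, "wx": 0, "wy": 0, "wz": 0, "gripper": 0},
    {"dx": -0.001, "dy": 0, "dz": 0.001, "wx": 0, "wy": 0, "wz": 0, "gripper": 0},
    {"dx": -0.001, "dy": 0, "dz": 0.001, "wx": 0, "wy": 0, "wz": 0, "gripper": 0}
  ]
}}

```text
t: 13.5
tcp_pos: [0.5738, -0.0636, 0.0765]
ee_rot: [1.683, 1.937, -0.597]
contact_force: [-15.0, 28.3, 18.1]
finger_gap: 0.0001
grip_force: 14.8
```

Call:
{"api": "apply_moves", "payload": {
  "motion": [
    {"dx": -0.001, "dy": 0, "dz": 0.001, "wx": 0, "wy": 0, "wz": 0, "gripper": 0},
    {"dx": 0, "dy": 0, "dz": 0, "wx": 0, "wy": 0, "wz": 0, "gripper": 0},
    {"dx": 0, "dy": 0, "dz": 0, "wx": 0, "wy": 0, "wz": 0, "gripper": 0}
  ]
}}

```text
t: 13.8
tcp_pos: [0.5744, -0.0635, 0.0757]
ee_rot: [1.682, 1.94, -0.593]
contact_force: [-12.5, 25.7, 12.4]
finger_gap: -0.0003
grip_force: 13.5
```

Call:
{"api": "apply_moves", "payload": {
  "motion": [
    {"dx": 0.004, "dy": 0, "dz": -0.003, "wx": 0, "wy": 0, "wz": 0, "gripper": 0},
    {"dx": 0.008, "dy": 0, "dz": -0.006, "wx": 0, "wy": 0, "wz": 0, "gripper": 0},
    {"dx": 0.015, "dy": 0, "dz": -0.02, "wx": 0, "wy": 0, "wz": 0, "gripper": 0},
    {"dx": 0.015, "dy": 0, "dz": -0.03, "wx": 0, "wy": 0, "wz": 0, "gripper": 0},
    {"dx": 0.01, "dy": 0, "dz": -0.035, "wx": 0, "wy": 0, "wz": 0, "gripper": 0}
  ]
}}

```text
t: 14.3
tcp_pos: [0.5619, 0.0245, 0.1182]
ee_rot: [1.682, 1.923, -0.608]
contact_force: [0.6, 0.2, 0.7]
finger_gap: 0.0
grip_force: 0.0
```

Call:
{"api": "apply_moves", "payload": {
  "motion": [
    {"dx": 0.005, "dy": 0, "dz": -0.03, "wx": 0, "wy": 0, "wz": 0, "gripper": 0},
    {"dx": 0, "dy": 0, "dz": 0, "wx": 0, "wy": 0, "wz": 0, "gripper": 0},
    {"dx": 0, "dy": 0, "dz": 0, "wx": 0, "wy": 0, "wz": 0, "gripper": 0}
  ]
}}

```text
t: 14.6
tcp_pos: [0.5596, 0.0466, 0.1386]
ee_rot: [1.681, 1.922, -0.604]
contact_force: [0.5, -0.4, 0.1]
finger_gap: 0.0001
grip_force: 0.0
```

Run:
```python
from h import *
A=axes(); O=np.array([.5805,-.170,0]); s=read_state(); print(s['t'],A@(s['tcp_pos']-O),s['contact_force'])
w=cam('wrist'); sc=cam('scene'); sd=cam('side'); save(sc,'s_end.png')
a=cv2.resize(w['image'][120:320,240:500],(780,600)); a=cv2.convertScaleAbs(a,alpha=1.5,beta=10); save({'image':a},'end.png')
```

```text
14.6 [0.00561257 0.21751942 0.13862094] [ 0.51577344 -0.39225282  0.08979563]
```

View pics/end.png

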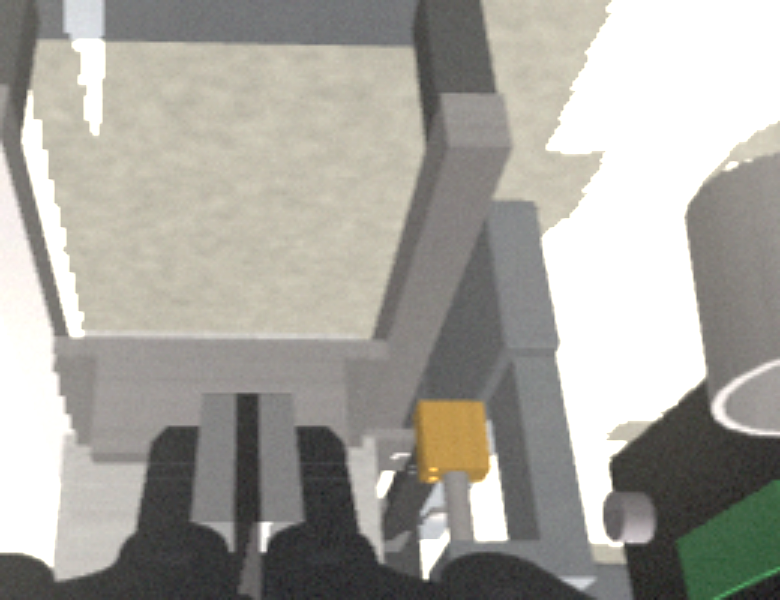

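The gate is in: the tab face now sits at crop (90..350, 340..460), at the throat. The brass catch block is at crop (452,440). I compare the block's height with the earlier views.

Run:
```python
from h import *
A=axes(); O=np.array([.5805,-.170,0]); c=cam('wrist'); m=np.array(c['mount'])
def blob(im):
    im=im.astype(int); k=((im[...,0]>im[...,2]*1.8)&(im[...,0]>50)&(im[...,0]<im[...,1]*1.9)).astype(np.uint8); k[:200]=0; k[:,:385]=0; k[:,480:]=0
    n,l,st,ce=cv2.connectedComponentsWithStats(k); i=1+np.argmax(st[1:,4]); x,y,w,h,a=st[i]; 
    return st[i], np.array([x+w/2,y+h-1.])   # image-bottom = top of block
P=[('w1.png',[.47156,.14175,.19647],[1.62,2.114,-.517]),('w2.png',[.56184,-.0253,.15846],[1.695,1.966,-.567]),('tab.png',[.54675,.06235,.15064],[1.701,1.888,-.644])]
L=[]
for f,t,r in P:
    T=np.eye(4); T[:3,:3]=R.from_rotvec(r).as_matrix(); T[:3,3]=t
    L.append((f,dict(c,M=T@m),cv2.imread('pics/'+f)[...,::-1]))
L.append(('now',c,c['image']))
B=[blob(x[2]) for x in L]
for i,x in enumerate(L):
    o,d=ray(x[1],*B[i][1]); q=A@(o-O); e=A@d
    print(x[0],B[i][0],'top edge on plane y=.055:',(q+e*(.055-q[1])/e[1]).round(4))
for a,b in((0,2),(1,2),(0,1)): p,e=two(L[a][1],B[a][1],L[b][1],B[b][1]); print(L[a][0],L[b][0],(A@(p-O)).round(4),e)
```

```text
w1.png [400 282  20  21 337] top edge on plane y=.055: [0.0735 0.055  0.0883]
w2.png [396 205  33  33 850] top edge on plane y=.055: [0.0716 0.055  0.0906]
tab.png [393 249  24  26 523] top edge on plane y=.055: [0.071 0.055 0.091]
now [385 253  21  28 489] top edge on plane y=.055: [0.0731 0.055  0.0865]
w1.png tab.png [0.067  0.0721 0.0965] 0.0009420375186331074
w2.png tab.png [0.0707 0.0574 0.0919] 0.0003349065680410749
w1.png w2.png [0.0742 0.0504 0.0871] 0.0024640923810524003
```

The block's top edge is 4.5 mm lower than in the two settled earlier views (0.0865 against 0.0908 m). So the catch has dropped from 0.005 to 0; if it were still on the wedge it would read about 0.099. The robot touches nothing, so I hand in.

```bash
python3 -c "
from cell import *
print(close_job())"
```

```text
the job is handed in; nothing more can be done
None
```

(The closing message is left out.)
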